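# Load the feed rack in reverse order

## Robot

A 7-joint arm with a two-finger parallel gripper is mounted at the origin on the work surface. World frame = base frame: x ahead of the robot, y to its left, z up, the work surface at z = 0. Lengths are in m, angles in degrees, forces in N, time in s.
With the tool pointing down it reaches from about 0.425 to 0.875 m from the base axis. Payload 8.4 kg.
Tool frame: the origin (TCP) lies on the front face of the gripper's body, between the roots of the fingers; the fingertips stand 73 mm ahead of it and the grasp point (between the pads) lies 54 mm ahead of it; z points along the fingers, y is the line along which they close (so a half turn about z gives the same grasp; the last joint's range is limited). The gripper opens to 85 mm and grips with 20 to 120 N. Pads are 22 mm wide; open, the fingers measure 114 mm over their backs; the gripper's body (76 mm by 85 mm) begins 54 mm behind the grasp point. The pads swing forward as they close: fully open they stand 13 mm farther back than shut.
Start: joints at [-76.902, 19.091, 2.286, 83.961, -0.768, 76.965, -3.352], TCP at [0.209, 0.615, 0.304] pointing down, gripper open.
Joint ranges: [-147.57, 147.57], [-21.85, 119.76], [-74.77, 79.35], [14.55, 137.4], [-85.83, 265.84], [4.83, 119.75], [-152.11, 152.11]. Speed limits (degrees/s): [127.2, 127.2, 159.86, 159.86, 180, 180, 180].

## Interface

Orientations are given as [roll, pitch, yaw] about the fixed x, y, z axes, in that order (R = Rz(yaw) Ry(pitch) Rx(roll)).
In Python, from rig import bot gives the robot as it stands. Calls block until the motion is done:
- bot.movep(position, orientation): joint-space move of the TCP to a pose.
- bot.move_straight(position, orientation=None, feed=0.15, max_force=None): straight line of the TCP; orientation=None keeps the orientation; feed is the mean speed in m/s. With max_force (N) it stops when the force on the tool has changed by that much, and returns True; else False.
- bot.goto_joints(angles): joint-space move.
- bot.move_gripper(opening, effort=None): finger opening in m; effort is the grip in N (None keeps the last); returns when the fingers have stopped.
- bot.hold(seconds).
- bot.solve_ik(position, orientation): joint angles nearest the present ones, or None.
- bot.observe(): the state.
- bot.snapshot(name): name is "side" or "top"; returns (picture, depth): 480x640x3 uint8, red, green, blue; 480x640 float32, m along the optical axis (not along the pixel's ray), 0 where there is no reading.
- bot.camera_params(name): a dict with "fovy" (degrees; the focal length in pixels is half the picture's height over the tangent of half this angle, whatever the lens; pixels are square), "cx", "cy" (the principal point, pixels), "dist_coeffs" ([k1, k2, p1, p2, k3] as OpenCV has them; the pictures are not rectified), "camera_from_world" (4x4, takes a point from world to camera coordinates). Camera axes: x right, y up, looking along -z (the intrinsics and any distortion apply to the point x, -y, -z); pixel columns grow to the right and rows downward; lengths in m; the calibration is good to about 2 mm. A picture is of the moment at which its call begins. camera_params takes no time and is no camera call.
A pose or a line that the arm cannot do raises bot.Unreachable and nothing moves.
- bot.finish_job(): hands the job in; it is judged then, once.
The state is a dict: "t": time; "qpos": joint angles; "dq": joint speeds; "effort": joint torques, N m; "tcp_pos": TCP position; "eef_rot": TCP orientation; "contact_force": force on the tool from outside, world axes, zero at the start; "ft_torque": the same for the moment, N m; "grip_width": finger opening in m; "gripper_force": force on a finger pad.
Only numpy, scipy, OpenCV 4.12 (cv2) and the standard library are available. Lean on these libraries where they do the work, as an engineer would, in place of code of your own. Each camera call takes 0.05 s, during which the arm holds its last target. There are 200 camera calls.

## Task

Move the three amber sample bottles from the grey seats of the white carrier to the black seats of the aluminium feed rack in reverse order: the bottle that stood leftmost must end rightmost, the middle one in the middle, and the rightmost one leftmost. Keep the bottles upright, set them down rather than letting them fall, and leave each standing flat on the floor of its seat.

Things in the scene. Friction and masses are not known exactly. Their poses are not given: they have to be found in the camera images.
- tall_mid (a point): The tall slim round bottle: 105 mm high, body diameter 44 mm with straight walls up to 80 mm above its foot, then a shoulder and a cap of diameter 26 mm (88 to 105 mm). Amber glass, white cap. Point: its centre, half-way up. It starts upright near the middle of a grey seat; which one varies. About 0.12 kg.
- squat_mid (a point): The squat wide round bottle: 70 mm high, body diameter 52 mm with straight walls up to 45 mm above its foot, then a shoulder and a cap of diameter 34 mm (54 to 70 mm). Amber glass, white cap. Point: its centre, half-way up. It starts upright near the middle of a grey seat; which one varies. About 0.11 kg.
- square_mid (a point): The square bottle: 85 mm high, body 38 x 38 mm with flat walls up to 62 mm above its foot, then a shoulder and a cap of diameter 26 mm (69 to 85 mm). Amber glass, white cap. Point: its centre, half-way up. It starts upright near the middle of a grey seat; which one varies. Its x and y axes are square to its flat sides; it is turned up to 0.4 rad either way from the row's axes. About 0.11 kg.
- home_a: Grey round fixed open seat, outside 78, inside 68, height 12 mm, inner floor 4 mm above its origin. One of three alike, 90 mm apart in a row on the white carrier (100 x 280 x 15 mm, grey end loops 38 mm high); holds a bottle at the start. Origin: centre of its underside, 15 mm above the table; y runs along the row (to the robot's left), x across it. Letters vary in place.
- home_b: Grey round fixed open seat, outside 78, inside 68, height 12 mm, inner floor 4 mm above its origin. One of three alike, 90 mm apart in a row on the white carrier (100 x 280 x 15 mm, grey end loops 38 mm high); holds a bottle at the start. Origin: centre of its underside, 15 mm above the table; y runs along the row (to the robot's left), x across it. Letters vary in place.
- home_c: Grey round fixed open seat, outside 78, inside 68, height 12 mm, inner floor 4 mm above its origin. One of three alike, 90 mm apart in a row on the white carrier (100 x 280 x 15 mm, grey end loops 38 mm high); holds a bottle at the start. Origin: centre of its underside, 15 mm above the table; y runs along the row (to the robot's left), x across it. Letters vary in place.
- seat_a: Black round fixed open seat, outside 78, inside 68, height 12 mm, inner floor 4 mm above its origin. One of three alike, 90 mm apart in a row on the aluminium feed rack (100 x 280 x 15 mm, blue fittings 24 mm high on its far side); empty at the start. Origin: centre of its underside, 15 mm above the table; y runs along the row (to the robot's left), x across it. Letters vary in place.
- seat_b: Black round fixed open seat, outside 78, inside 68, height 12 mm, inner floor 4 mm above its origin. One of three alike, 90 mm apart in a row on the aluminium feed rack (100 x 280 x 15 mm, blue fittings 24 mm high on its far side); empty at the start. Origin: centre of its underside, 15 mm above the table; y runs along the row (to the robot's left), x across it. Letters vary in place.
- seat_c: Black round fixed open seat, outside 78, inside 68, height 12 mm, inner floor 4 mm above its origin. One of three alike, 90 mm apart in a row on the aluminium feed rack (100 x 280 x 15 mm, blue fittings 24 mm high on its far side); empty at the start. Origin: centre of its underside, 15 mm above the table; y runs along the row (to the robot's left), x across it. Letters vary in place.
Not all that is in view belongs to the job. What is shaped like the part that bears squat_mid but pink, red or turquoise is not meant.

How it is judged:
By the outcome, as a careful person would: the job done as asked, in the order asked, and still so for the second after the job is handed in, with the robot touching nothing.
It also fails if it takes over 101 s, if anything falls off the work surface, if the arm or the gripper's body presses on something with over 40 N, if the wrist force passes 120 N, or if a joint passes its speed limit or range.

## Working session

There is one attempt and no reset: what is moved stays moved. The work goes in short steps, each a Python script; the robot and the scene stay as the last script left them, time stands still between calls to the robot, and variables do not carry over. Pictures are saved under pics/ and viewed, at most 14 in all, crops included, and the job is handed in when it is done.

```bash
ls; mkdir -p pics
python3 - <<'E'
from rig import bot
import cv2,numpy as np
for n in("top","side"):
    p,d=bot.snapshot(n); cv2.imwrite(f"pics/{n}0.png",p[...,::-1]); np.save(f"{n}0.npy",d)
    print(n,{k:np.round(v,4).tolist() for k,v in bot.camera_params(n).items()}, (d>0).mean())
print(bot.observe())
E
```

```text
pics
top {'fovy': 51.7847, 'cx': 317.0069, 'cy': 236.4501, 'dist_coeffs': [-0.1242, 0.0, 0.0, 0.0, 0.0], 'camera_from_world': [[-0.0967, -0.9953, 0.0037, 0.0346], [0.9736, -0.0938, 0.2083, -0.5433], [-0.2069, 0.0238, 0.9781, -0.8065], [0.0, 0.0, 0.0, 1.0]]} 0.9959798177083333
side {'fovy': 47.4961, 'cx': 318.4768, 'cy': 243.2527, 'dist_coeffs': [-0.1485, 0.0, 0.0, 0.0, 0.0], 'camera_from_world': [[0.8232, -0.5677, 0.0084, -0.4759], [0.3419, 0.5076, 0.7908, -0.2457], [-0.4532, -0.6481, 0.612, -0.9142], [0.0, 0.0, 0.0, 1.0]]} 0.9960579427083334
{'t': 0.1, 'qpos': array([-76.90086967,  19.1266785 ,   2.28715246,  84.00580348,
        -0.76837603,  76.96457741,  -3.3527662 ]), 'dq': array([ 0.10774278, -0.03112443, -0.13090906, -0.09293182,  0.03163214,
        0.07328966,  0.06412982]), 'effort': array([ 4.61954100e-03, -6.60003018e+01,  1.37083959e+00, -4.06466532e+01,
        1.72168604e-02,  8.98818893e-03, -7.03152386e-05]), 'tcp_pos': array([0.20923118, 0.61508644, 0.30312399]), 'eef_rot': array([-1.79918406e+02,  5.68116244e-03,  1.61212702e+02]), 'contact_force': array([ 0.17809712, -0.7081711 ,  1.24271995]), 'ft_torque': array([ 0.02930084, -0.0288296 , -0.02485395]), 'gripper_force': 0.0, 'grip_width': 0.0851920194709466}
```

View pics/top0.png

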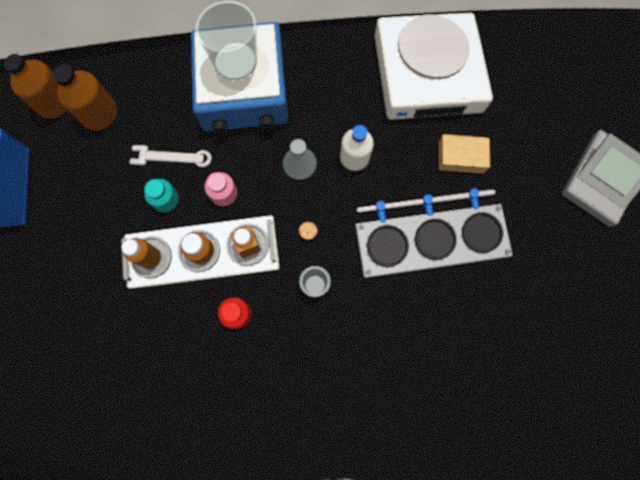

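View pics/side0.png

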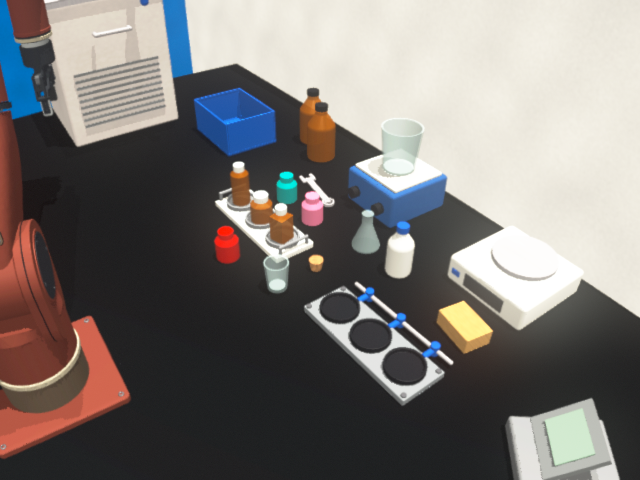

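The top view shows, from left to right, the tall bottle (cap 133,248), the squat one (192,243) and the square one (242,238). The empty black seats are at (387,246), (435,240) and (482,233). The side view shows the same order. The pink, turquoise and red jars are decoys. Next I'll measure positions.

```bash
cat > vis.py <<'E'
import numpy as np, cv2
from rig import bot
def cam(n):
    c=bot.camera_params(n); f=240/np.tan(np.radians(c["fovy"])/2)
    K=np.array([[f,0,c["cx"]],[0,f,c["cy"]],[0,0,1.]])
    return K,np.array(c["dist_coeffs"],float),np.array(c["camera_from_world"])
def rays(n,uv):
    K,D,T=cam(n); u=cv2.undistortPoints(np.asarray(uv,float).reshape(-1,1,2),K,D)[:,0]
    return np.c_[u[:,0],-u[:,1],-np.ones(len(u))],T
def onplane(n,uv,z):
    r,T=rays(n,uv); R=T[:3,:3]; o=-R.T@T[:3,3]; w=r@R
    return o+w*((z-o[2])/w[:,2])[:,None]
def cloud(n,d):
    v,u=np.mgrid[:480,:640]; r,T=rays(n,np.c_[u.ravel(),v.ravel()])
    p=r*d.reshape(-1,1); return ((p-T[:3,3])@T[:3,:3]).reshape(480,640,3)
E
python3 - <<'E'
from vis import *
for n,rois in (("top",[((115,230,155,265),.124),((178,226,212,262),.089),((230,224,262,256),.104)]),("side",[((230,160,248,177),.124),((248,190,274,204),.089),((270,202,292,217),.104)])):
    im=cv2.imread(f"pics/{n}0.png"); P=cloud(n,np.load(n+"0.npy"))
    hsv=cv2.cvtColor(im,cv2.COLOR_BGR2HSV)
    for (a,b,c,d),zt in rois:
        m=np.zeros((480,640),bool); m[b:d,a:c]=1
        top=m&(abs(P[...,2]-zt)<.006)&(hsv[...,1]<110)
        v,u=np.nonzero(top); mid=[(u.min()+u.max())/2,(v.min()+v.max())/2]
        print(n,"cap",zt,top.sum(),np.round(np.r_[u.mean(),v.mean(),mid],1),np.round(onplane(n,[[u.mean(),v.mean()],mid],zt)[:,:2],4).tolist())
    # seats
    blk=(hsv[...,2]<70).astype(np.uint8)
    cs,_=cv2.findContours(blk,cv2.RETR_LIST,cv2.CHAIN_APPROX_NONE)
    for c in cs:
        A=cv2.contourArea(c)
        if 700<A<2500 and len(c)>5:
            e=cv2.fitEllipse(c); 
            if A>.9*np.pi/4*e[1][0]*e[1][1]: print(n,"seat",np.round(e[0],1),np.round(e[1],1),np.round(onplane(n,[e[0]],.027)[0],4),np.round(onplane(n,[e[0]],.015)[0],4))
    # square body band
    if n=="top": roi=(225,220,270,262)
    else: roi=(262,200,300,246)
    m=np.zeros((480,640),bool); m[roi[1]:roi[3],roi[0]:roi[2]]=1
    q=P[m&(P[...,2]>.045)&(P[...,2]<.083)][:,:2]
    r=cv2.minAreaRect((q*1000).astype(np.float32)); print(n,"sq",len(q),np.round(np.array(cv2.boxPoints(r))/1000,4).tolist(),r[1:])
    np.save(n+"_sq.npy",q)
    # carrier / rack rect
    wl=(hsv[...,1]<40)&(hsv[...,2]>110)&(abs(P[...,2]-.015)<.006)
    cc=cv2.connectedComponents(wl.astype(np.uint8))[1]
    for k in range(1,cc.max()+1):
        if (cc==k).sum()>1200:
            r=cv2.minAreaRect((P[cc==k][:,:2]*1000).astype(np.float32)); print(n,"plate",np.round(r[0],1),np.round(r[1],1),round(r[2],1))
    s=im[200:290,100:300] if n=="top" else im[150:260,210:330]
    cv2.imwrite(f"pics/z{n}.png",cv2.resize(s,None,fx=4,fy=4,interpolation=cv2.INTER_CUBIC))
E
```

```text
top cap 0.124 200 [130.  247.1 130.5 247.5] [[0.5416, 0.2887], [0.5408, 0.2878]]
top cap 0.089 296 [191.4 243.3 191.5 243.5] [[0.546, 0.1951], [0.5456, 0.1949]]
top cap 0.104 187 [242.  236.1 242.  236. ] [[0.5467, 0.1067], [0.5469, 0.1066]]
top seat [233.8 312.7] [33.2 35.2] [0.4279 0.1406 0.027 ] [0.4288 0.1425 0.015 ]
top seat [314.5 281. ] [32.8 33.5] [ 0.4704 -0.0064  0.027 ] [ 0.4718 -0.0065  0.015 ]
top seat [386.9 245.8] [35.5 36.4] [ 0.5212 -0.1428  0.027 ] [ 0.5234 -0.1448  0.015 ]
top seat [387.2 245.6] [39.  39.4] [ 0.5215 -0.1432  0.027 ] [ 0.5236 -0.1452  0.015 ]
top seat [434.9 238.9] [33.4 35.6] [ 0.5253 -0.232   0.027 ] [ 0.5275 -0.2352  0.015 ]
top seat [434.9 239. ] [38.5 39.2] [ 0.5252 -0.232   0.027 ] [ 0.5274 -0.2353  0.015 ]
top seat [481.8 232.4] [38.1 38.9] [ 0.529  -0.3213  0.027 ] [ 0.5312 -0.3257  0.015 ]
top seat [160.3 194.2] [30.8 38.5] [0.6589 0.2648 0.027 ] [0.6629 0.2683 0.015 ]
top seat [220.3 188.1] [31.8 38. ] [0.6591 0.1513 0.027 ] [0.6631 0.1533 0.015 ]
top seat [299.1 160. ] [33.4 41.3] [0.6998 0.0007 0.027 ] [7.044e-01 6.000e-04 1.500e-02]
top
[... 681 characters left out ...]
 [280.4 207.6 280.5 208. ] [[0.5489, 0.1026], [0.5482, 0.1013]]
side seat [404.2 366.2] [35.7 42.6] [ 0.529  -0.3294  0.027 ] [ 0.5367 -0.3227  0.015 ]
side seat [370.  335.6] [32.2 40.7] [ 0.5252 -0.2404  0.027 ] [ 0.5328 -0.2322  0.015 ]
side seat [339.2 307.6] [29.4 38.7] [ 0.5217 -0.1508  0.027 ] [ 0.5292 -0.1412  0.015 ]
side seat [226.8 244.9] [28.1 41.7] [0.4332 0.1433 0.027 ] [0.4393 0.1578 0.015 ]
side sq 532 [[0.5266000032424927, 0.08020000159740448], [0.5735999941825867, 0.07930000126361847], [0.5756999850273132, 0.19269999861717224], [0.5286999940872192, 0.19349999725818634]] ((113.35558319091797, 46.98380661010742), 88.92752075195312)
side plate [ 529.9 -235.5] [103.  282.6] 2.2
```

View pics/ztop.png

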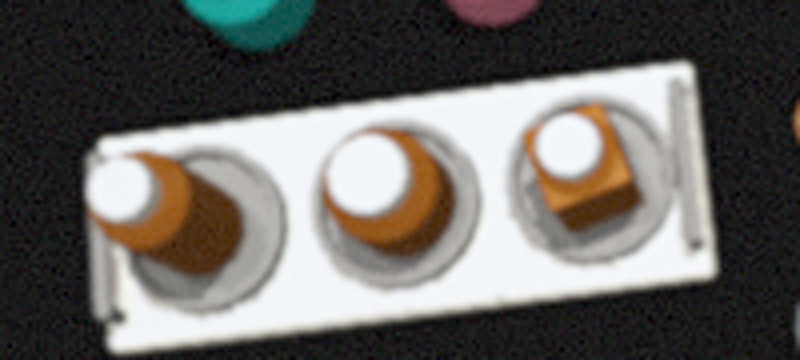

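The top crop shows tall, squat and square on the carrier, with the square turned about 17°. The two views agree to about 4 mm, so I'll start with the squat bottle.

```bash
cat > act.py <<'E'
from vis import *
H=.24; ROW=92.3-180
B=dict(tall=((.5428,.2865),.134,ROW,.044,(.5306,-.3254)),
       squat=((.5467,.1928),.102,ROW,.052,(.527,-.2355)),
       square=((.5476,.1045),.118,-73.1,.038,(.5234,-.1456)))
def rep(s): 
    o=bot.observe(); print(s,round(o["t"],2),np.round(o["tcp_pos"],4),np.round(o["contact_force"],1),round(o["grip_width"],4),round(float(o["gripper_force"]),1),flush=True)
def pick(k,snap=False):
    (x,y),z,yaw,w,_=B[k]
    bot.movep([x,y,H],[180,0,yaw]); 
    hit=bot.move_straight([x,y,z],feed=.12,max_force=12); rep(f"{k} down {hit}")
    if snap: shot("pre_"+k)
    if hit: return False
    bot.move_gripper(w+.012,30); bot.move_gripper(w-.006,35); bot.hold(.2); rep("closed")
    bot.move_straight([x,y,z+.02],feed=.06); rep("lift")
    bot.move_straight([x,y,H],feed=.15); rep("up")
def place(k):
    _,z,_,w,(x,y)=B[k]
    bot.move_straight([x,y,H],[180,0,ROW],feed=.25)
    bot.move_straight([x,y,z+.012],feed=.12); rep("above")
    hit=bot.move_straight([x,y,z-.004],feed=.02,max_force=4); rep(f"{k} set {hit}")
def release(k):
    _,z,_,w,(x,y)=B[k]
    bot.move_gripper(w+.02); rep("open")
    p=bot.observe()["tcp_pos"]; bot.move_straight([p[0],p[1],H],feed=.15)
def shot(name):
    a=bot.snapshot("top")[0]; b=bot.snapshot("side")[0]
    np.savez("last.npz",a=a,b=b)
    cv2.imwrite(f"pics/{name}.png",cv2.resize(np.hstack([a,b])[100:420,:,::-1],(800,200)))
E
python3 - <<'E'
from act import *
for k in B:
    for p in (B[k][0],B[k][4]):
        for y in (B[k][2],B[k][2]+180):
            print(k,y,None if bot.solve_ik([*p,H],[180,0,y]) is None else np.round(bot.solve_ik([*p,H],[180,0,y]),0), bot.solve_ik([*p,B[k][1]],[180,0,y]) is not None)
E
```

```text
tall -87.7 [-36.  17.   5.  94.  -2.  69. 152.] True
tall 92.3 [-54.  18.  27.  95.  -9.  69. -23.] True
tall -87.7 [ -22.   34.   70.   95.  -33.   75. -124.] True
tall 92.3 [-16.  27.  58.  95. -24.  72.  49.] True
squat -87.7 [ 26.  25. -63.  96.  23.  73. 141.] True
squat 92.3 [-51.  15.  32. 100.  -8.  68. -14.] True
squat -87.7 [ -35.   26.   70.  101.  -26.   71. -135.] True
squat 92.3 [-28.  20.  59. 101. -18.  69.  38.] True
square -73.1 [ -76.   29.   79.  104.  -30.   72. -151.] True
square 106.9 [-46.  12.  35. 103.  -7.  67.   8.] True
square -73.1 [ -48.   19.   71.  106.  -19.   69. -134.] True
square 106.9 [-45.  16.  65. 106. -16.  68.  43.] True
```

```bash
sed -i 's/ROW=92.3-180/ROW=92.3/; s/-73.1/106.9/' act.py
python3 - <<'E'
from act import *
pick("squat",snap=True)
shot("squat_up")
E
```

```text
squat down False 3.37 [0.5472 0.193  0.1027] [ 0.7 -0.9 -0.3] 0.0854 0.0
closed 4.28 [0.5469 0.1928 0.1024] [-1.4  0.   5.4] 0.0504 36.5
lift 4.77 [0.5468 0.1929 0.1223] [-0.3  0.2 -1.6] 0.0508 36.6
up 5.7 [0.5462 0.1927 0.239 ] [ 0.1 -0.8 -1.9] 0.0504 36.6
```

View pics/squat_up.png

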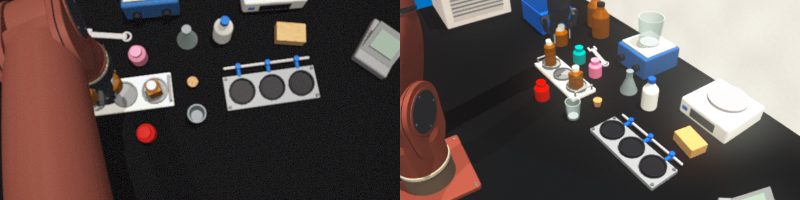

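The squat bottle is held, at about (562,35) in the side half of the picture. Now I'll place it.

Run:
```python
from act import *
place("squat")
b=bot.snapshot("side")[0]; cv2.imwrite("pics/sq_set.png",cv2.resize(b[220:420,260:500,::-1],None,fx=3,fy=3,interpolation=cv2.INTER_CUBIC))
```

```text
above 8.87 [ 0.5274 -0.2357  0.1147] [ 0.2  0.  -1.6] 0.0506 36.6
squat set True 9.46 [ 0.527  -0.2354  0.1024] [-1.1  0.   6.7] 0.0505 37.2
```

View pics/sq_set.png

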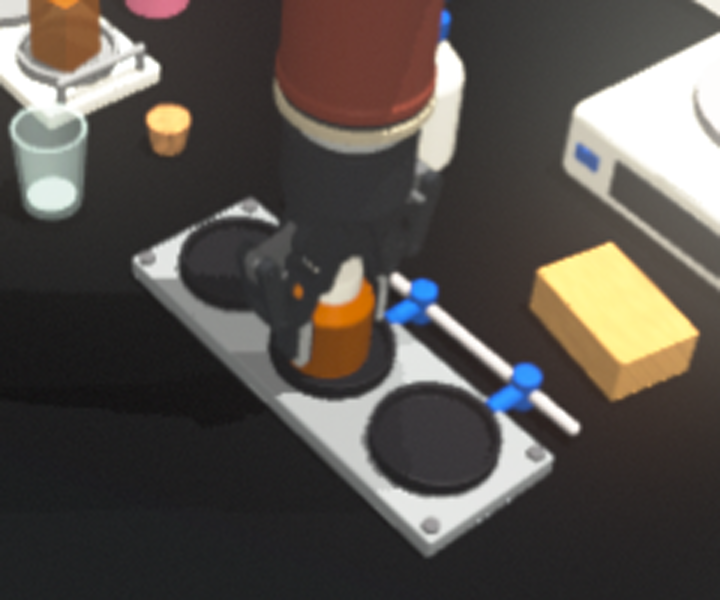

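The picture shows the squat bottle inside the middle black seat, at about (335,340) in the crop. Contact came at the same TCP height as the grasp, so it is on the seat floor. I'll release it and fetch the tall bottle.

Run:
```python
from act import *
release("squat"); bot.move_gripper(.085)
pick("tall")
b=bot.snapshot("side")[0]; cv2.imwrite("pics/tall_up.png",cv2.resize(b[60:420,180:500,::-1],None,fx=1.6,fy=1.6,interpolation=cv2.INTER_CUBIC))
```

```text
open 9.85 [ 0.5264 -0.2351  0.1017] [-0.3 -0.4  0.2] 0.0719 0.0
tall down False 14.13 [0.5433 0.2866 0.1348] [ 0.4 -0.2 -0.3] 0.0849 0.0
closed 14.98 [0.5429 0.2865 0.1342] [-0.   0.2  4.1] 0.0431 35.7
lift 15.47 [0.5429 0.2866 0.1543] [-0.3 -0.2 -1.1] 0.0431 35.6
up 16.19 [0.5423 0.2864 0.239 ] [-0.  -0.3 -2.1] 0.043 35.6
```

View pics/tall_up.png

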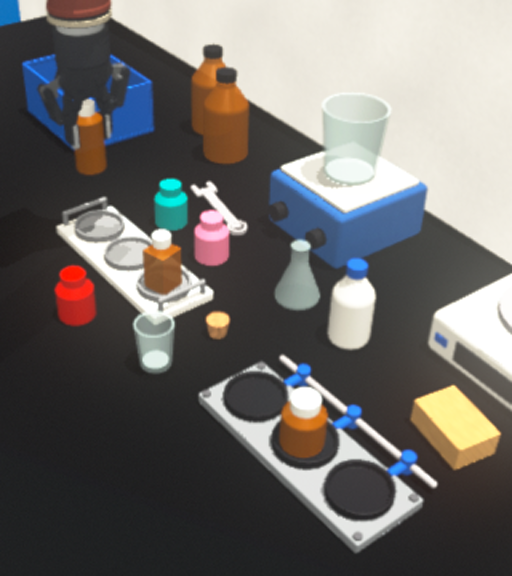

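The tall bottle is held upright at (90,140). The squat bottle stands flat in the middle black seat at (304,425).

```bash
sed -i 's/H=.24/H=.27/' act.py
python3 - <<'E'
from act import *
bot.move_straight([.5423,.2864,H],feed=.15)
place("tall")
b=bot.snapshot("side")[0]; cv2.imwrite("pics/tall_set.png",cv2.resize(b[220:420,260:500,::-1],None,fx=3,fy=3,interpolation=cv2.INTER_CUBIC))
E
```

```text
above 20.38 [ 0.531  -0.3258  0.1468] [ 0.3  0.  -1.4] 0.0429 35.7
tall set True 20.98 [ 0.5309 -0.3253  0.134 ] [ 0.2 -0.9  3.6] 0.043 35.6
```

View pics/tall_set.png

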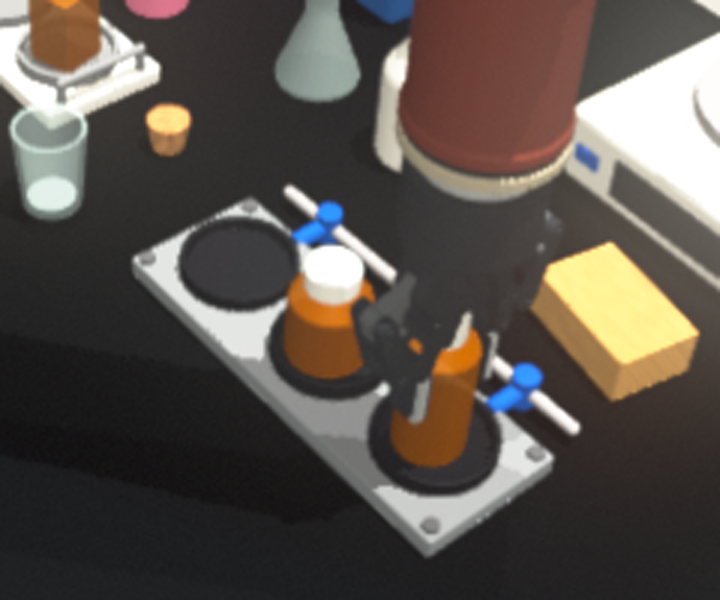

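The tall bottle is in the right seat at (430,440), touching down at the grasp height (0.134). I'll release it and move the square bottle.

Run:
```python
from act import *
release("tall"); bot.move_gripper(.085)
pick("square")
place("square")
b=bot.snapshot("side")[0]; cv2.imwrite("pics/square_set.png",cv2.resize(b[220:420,260:500,::-1],None,fx=3,fy=3,interpolation=cv2.INTER_CUBIC))
```

```text
open 21.37 [ 0.5301 -0.3249  0.1333] [0.6 0.9 0.1] 0.0637 0.0
square down False 25.77 [0.548  0.1046 0.1186] [-0.7  0.6  0.3] 0.0849 0.0
closed 26.67 [0.5478 0.1046 0.1182] [-0.3  1.3  3.5] 0.0375 35.8
lift 27.15 [0.5476 0.1047 0.1383] [-0.7  0.8 -1.4] 0.038 35.5
up 28.18 [0.5471 0.1045 0.2691] [-0.1 -0.3 -1.4] 0.0374 35.5
above 30.66 [ 0.5238 -0.1457  0.1307] [ 0.6 -0.1 -0.4] 0.0375 35.4
square set True 31.26 [ 0.5234 -0.1456  0.1181] [-0.5  0.3  4.7] 0.0376 36.1
```

View pics/square_set.png

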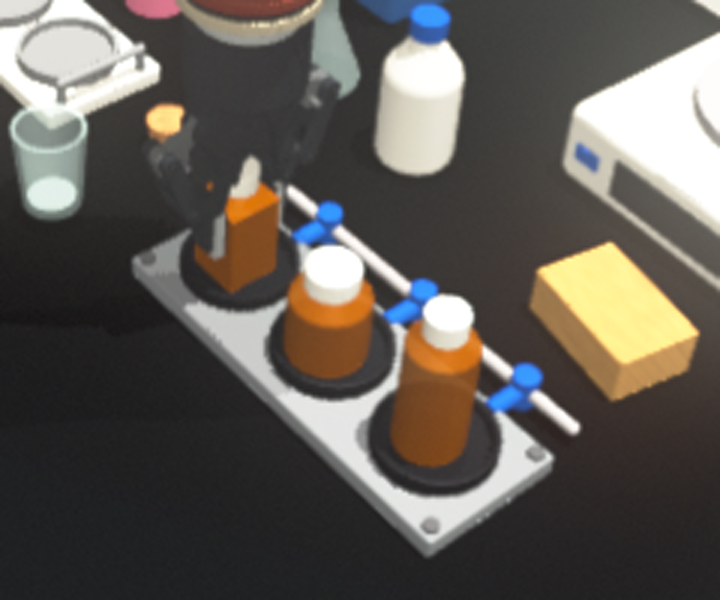

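The square bottle is in the left seat at (240,250), and the other two stand flat. I'll release it and check once more.

Run:
```python
from act import *
release("square")
bot.move_straight([.5,.1,.3],feed=.25); bot.hold(.5)
a=bot.snapshot("top")[0];b=bot.snapshot("side")[0]
cv2.imwrite("pics/fin.png",cv2.resize(np.hstack([a[160:300,340:540],b[250:390+20,290:490][:140]])[...,::-1],(800,280)))
```

```text
open 31.64 [ 0.5228 -0.1453  0.1176] [-0.7  0.3  1.2] 0.0578 0.0
```

View pics/fin.png

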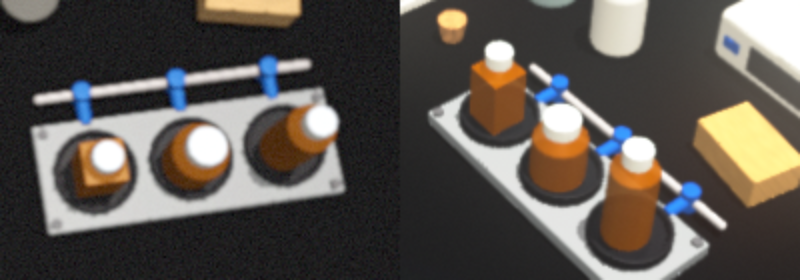

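All three bottles stand upright in their black seats, square, squat and tall from left to right (caps at 108,156, 207,146 and 321,122 in the top half).

```bash
python3 -c "
from rig import bot
print(bot.finish_job())"
```

```text
the job is handed in; nothing more can be done
None
```

The job is handed in: the bottles stand upright in the black seats in reverse order (square left, squat middle, tall right), finished in roughly 35 s of the 101 s limit.

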